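# Slide the topping pan under the low station cover

### The job

Put the orange-lidded topping pan away in the free lane, the one marked with a blue strip, under the low steel cover. Lift it off the white stand by its body, set it down flat on the worktop in front of the cover and let go, then take it again by its handle and slide it in, handle outwards, until it is fully home against the back stop. Leave the other two pans and the tub and tin around the work where they are, and keep the pan level.

Things in the scene. Friction and masses are not known exactly. Their poses are not given: they have to be found in the camera images.
- pan: aluminium topping pan, 0.4 kg, body 130 (x) x 56 (y) x 40 mm high with its fixed flat orange lid. A black bar handle, 16 mm wide, 16 high, sticks out from 65 to 125 mm along -x, its middle 22 mm above the underside. Origin: centre of the body's underside; x away from the handle, z up. Starts on the stand, 40 mm above the worktop. Sliding it takes up to about 10 N.
- pan_handle (a point): middle of the orange-lidded pan's handle, 95 mm along -x of the pan's origin, 22 mm above its underside; axes as the pan's.
- stand: fixed white stand; origin on the worktop under the pan's origin, x towards the pan's nose. Pedestal 110 x 44 mm, 40 mm high, under the pan's body, which overhangs at the sides. From 76 to 138 mm along -x a closed notch (50 mm wide, 72 high outside; 26 wide inside) encloses the handle: there grip the pan only across its body and lift it straight up 35 mm or more.
- cover: fixed low steel cover, 140 (x) x 244 (y) mm, top 61 mm high. Origin on the worktop under its centre; x points into the lanes. Three lanes at y = -78, 0, +78 mm, each 68 mm wide, 48 high, 130 deep, 10 mm walls between, floor = worktop, open only in front (x = -70 mm), rigid back stop at x = +60 mm.
- lane: free lane: flat blue strip 24 mm wide on the worktop along the lane's middle (1 mm, no obstacle), showing 70 mm in front of the cover. Origin: where the pan's origin lies when fully home, 65 mm inside the cover's front edge; x points into the lane. Home, the pan's body is flush with the cover's front edge and only its handle is outside.
- pan_b: white-lidded topping pan, same size and axes as pan, standing loose and home in one of the two other lanes. Origin: centre of the body's underside.
- pan_c: white-lidded topping pan, same size and axes as pan, standing loose and home in one of the two other lanes. Origin: centre of the body's underside.
- tub: small white yoghurt-style tub with red fruit on it, 72 mm wide, 71 mm high, loose, left of the cover. Origin: centre of its underside.
- tin: food tin, 57 mm wide, 72 mm high, loose, right of the cover. Origin: centre of its underside.
Things that resemble listed ones, but are neither listed nor needed, are in the scene too. What is shaped like the pan but purple is not meant.

How it is judged:
On the way, in this order (a step that is already met when the one before it is completed fails the run):
1. the orange-lidded pan stands flat on the worktop in front of the cover (at least 60 mm short of home), let go (height (world z) of pan below 0.006 m and angle between pan's own z axis and vertical below 0.06 rad and x of pan in the frame of lane below -0.06 m and contact force between the fingers and pan below 0.1 N and linear speed of pan below 0.02 m/s), for 0.2 s.
2. the pan is held by its handle and has begun to slide in under the cover (its nose at least 20 mm inside the blue-marked lane, the worktop under it) (x of pan in the frame of lane above -0.11 m and y of pan in the frame of lane between -0.012 and 0.012 m and contact force between the fingers and pan above 0.3 N and distance between the grasp point and pan_handle below 0.05 m and height (world z) of pan below 0.008 m), for 0.05 s.
At the end, for the whole second after the job is handed in: The orange-lidded pan stands flat on the worktop and at rest in the blue-marked lane, handle outwards, within 10 mm of fully home and lying along the lane; the two white-lidded pans are within 15 mm, and the tub and tin within 30 mm, of where they stood (x of pan in the frame of lane between -0.01 and 0.006 m and y of pan in the frame of lane between -0.01 and 0.01 m and angle between the x axis of pan and the x axis of lane, either way round below 0.12 rad and height (world z) of pan below 0.006 m and angle between pan's own z axis and vertical below 0.06 rad and linear speed of pan below 0.01 m/s and distance of each of pan_b, pan_c from where it was at the start of the episode below 0.015 m and distance of each of tub, tin from where it was at the start of the episode below 0.03 m); the robot touches nothing.
It fails at once if the orange-lidded pan is tipped by more than about 30 degrees (angle between pan's own z axis and vertical above 0.52 rad).
It fails at once if a white-lidded pan is shifted by 15 mm or more (distance of any of pan_b, pan_c from where it was at the start of the episode above 0.015 m).
It fails at once if the tub or tin is shifted by 30 mm or more (distance of any of tub, tin from where it was at the start of the episode above 0.03 m).
It also fails if it takes over 64 s, if anything falls off the work surface, if the arm or the gripper's body presses on something with over 40 N, if the wrist force passes 120 N, or if a joint passes its speed limit or range.

### The arm

A 6-joint arm with a two-finger parallel gripper is mounted at the origin on a cart in front of the work surface, level with it; the furniture and walls round the work are solid. World frame = base frame: x ahead of the robot, y to its left, z up, the work surface at z = 0. Lengths are in m, angles in rad, forces in N, time in s.
With the tool pointing down it reaches from about 0.35 to 0.85 m from the base axis. Payload 8.1 kg.
Tool frame: the origin (TCP) lies at the very end of the fingers, on their centre line; the grasp point (between the pads) lies 19 mm behind it; z points along the fingers, y is the line along which they close (so a half turn about z gives the same grasp; the last joint's range is limited). The gripper opens to 93 mm and grips with 3 to 60 N. Pads are 15 mm wide; open, the fingers measure 128 mm over their backs; the gripper's body (75 mm by 188 mm) begins 65 mm behind the grasp point.
Start: joints at [-1.423, 0.13, 1.488, -0, 1.523, -0.085], TCP at [0.138, -0.584, 0.188] pointing down, gripper open.
Joint ranges: [-2.96, 2.96], [-0.89, 2.26], [0.02, 2.5], [-1.34, 4.48], [0, 2.73], [-2.66, 2.66]. Speed limits (rad/s): [2.39, 2.39, 2.79, 3.14, 3.14, 3.14].

### API

Orientations are given as a rotation vector (axis times angle).
In Python, from plant import robot gives the robot as it stands.
- The arm moves only by the tool play_rows, never from a script. Its argument "deltas" is one flat list of numbers, 5 for each row, row after row: the shift along the tool's x, y, z in mm, then the turn about the tool's z in degrees, then the finger opening in mm, from 0 to 93. A call has 1 to 10 rows; each row shifts and turns the commanded pose from where the row before left it, along the tool's axes as they then stand; what a row does not reach is not made up. A row lasts 1/12 s, in which the tool goes at most 41.7 mm and 7.16 degrees, less where a joint would pass 70% of its speed; a pose out of reach is approached as far as the arm can. A call with a gripper value outside its range is refused whole. The fingers move at their own pace and stop on an object; "newtons" is the grip in N (left out, the last holds). Time passes only in rows, so rows that do not move let the fingers close. It gives the time, the measured TCP pose, the force, the opening and the grip force at its end, in the units of the state.
- robot.read_state(): the state, without advancing time (a new reading comes with each control period).
- robot.read_camera(name): name is "side" or "top" or "wrist"; returns a dict with "pixels" (400x640x3 uint8, blue, green, red), "mtx" (3x3 intrinsics, pixels), "eye" and "rotation" of the camera in the world. Camera axes: x right, y up, looking along -z (the intrinsics and any distortion apply to the point x, -y, -z); pixel columns grow to the right and rows downward; lengths in m; the calibration is good to about 2 mm. A picture is of the moment at which its call begins. There is no depth.
- robot.close_job(): hands the job in; it is judged then, once.
The state is a dict: "t": time; "q": joint angles; "dq": joint speeds; "joint_torque": joint torques, N m; "tool_pos": TCP position; "orientation": TCP orientation; "force": force on the tool from outside, world axes, zero at the start; "wrist_torque": the same for the moment, N m; "opening": finger opening in m; "gripper_force": force on a finger pad.
Only numpy, scipy, OpenCV 4.12 (cv2) and the standard library are available. Lean on these libraries where they do the work, as an engineer would, in place of code of your own. Each camera call takes 0.05 s, during which the arm holds its last target. There are 200 camera calls.

## Working session

There is one attempt and no reset: what is moved stays moved. The work goes in short steps, Python scripts to look and compute and a tool call to move; the robot and the scene stay as the last step left them, time stands still between calls to the robot, and variables do not carry over. Pictures are saved under pics/ and viewed, at most 10 in all, crops included, and the job is handed in when it is done.

Besides the shell and the picture viewer there is one more tool, called in YAML: its name, and indented under it one key for each argument. play_rows: Moves the arm, as the interface text tells. Its arguments: {"type":"object","properties":{"deltas":{"type":"array"},"newtons":{"type":"number"}},"required":["deltas"]}

```bash
mkdir -p pics; ls; cat > h.py <<'E'
import numpy as np, cv2
from scipy.spatial.transform import Rotation as R
from plant import robot
def ray(c,u,v):
    K=np.array(c["mtx"]);d=np.linalg.inv(K)@[u,v,1]
    d=np.array([d[0],-d[1],-d[2]]);Rm=np.array(c["rotation"])
    if Rm.shape!=(3,3): Rm=R.from_rotvec(Rm).as_matrix()
    return np.array(c["eye"]),Rm@d
def onz(c,u,v,z):
    e,d=ray(c,u,v);return e+d*(z-e[2])/d[2]
def proj(c,p):
    Rm=np.array(c["rotation"])
    if Rm.shape!=(3,3): Rm=R.from_rotvec(Rm).as_matrix()
    q=Rm.T@(np.array(p)-c["eye"]);q=np.array(c["mtx"])@[q[0],-q[1],-q[2]];return q[:2]/q[2]
E
python3 - <<'E'
from h import *
for n in("top","side"):
    c=robot.read_camera(n);cv2.imwrite(f"pics/{n}0.png",np.array(c["pixels"]))
    print({k:np.round(v,3).tolist() if k!="pixels" and not isinstance(v,str) else 0 for k,v in c.items()})
print(robot.read_state())
E
```

```text
pics
{'pixels': 0, 'mtx': [[496.54, 0.0, 315.248], [0.0, 496.54, 190.001], [0.0, 0.0, 1.0]], 'eye': [0.355, -0.092, 1.485], 'rotation': [0.103, -0.104, -1.548]}
{'pixels': 0, 'mtx': [[370.817, 0.0, 312.943], [0.0, 370.817, 202.053], [0.0, 0.0, 1.0]], 'eye': [0.606, -1.022, 0.718], 'rotation': [0.958, 0.017, 0.063]}
{'t': 0.1, 'q': array([-1.42344822e+00,  1.31110491e-01,  1.48919241e+00,  6.34547708e-06,
        1.52302969e+00, -8.54255914e-02]), 'dq': array([ 1.22793199e-04, -3.40773803e-03, -1.69167181e-03, -5.15890786e-05,
       -7.74346960e-04,  7.02546601e-04]), 'joint_torque': array([ 1.80480329e-03, -5.61341715e+01, -4.93094766e+01,  7.70366471e-02,
        2.89390184e-02, -5.91064077e-05]), 'tool_pos': array([ 0.13832853, -0.58322861,  0.18676547]), 'orientation': array([-3.11861133e+00, -3.64612680e-01,  7.46144502e-05]), 'force': array([-0.12892451,  0.51443587, -0.62581471]), 'wrist_torque': array([ 0.0567757 , -0.03334138,  0.01617844]), 'gripper_force': 0.0, 'opening': 0.09297123440693099}
```

View pics/top0.png

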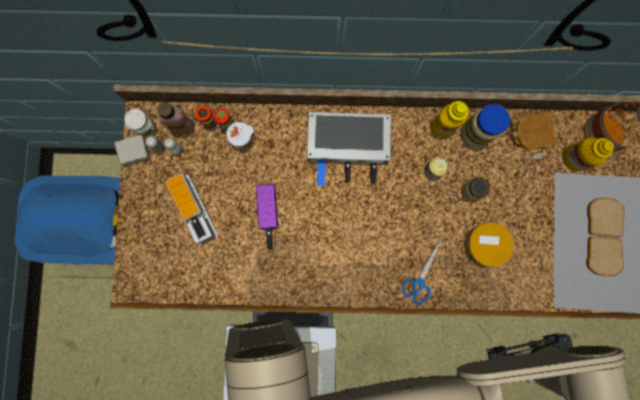

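View pics/side0.png

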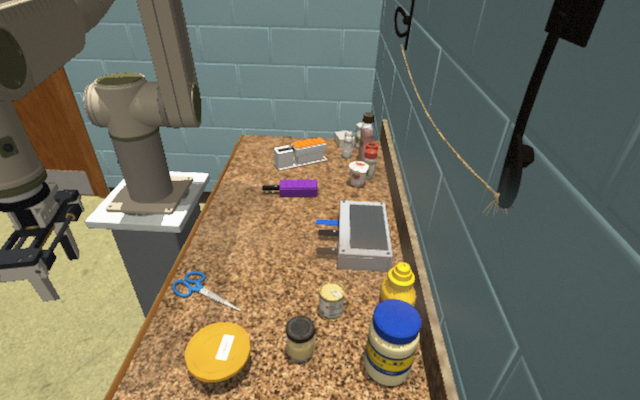

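The top view shows four things that could be taken for the pan: the orange pan on the white stand (182,197), the purple look-alike (267,207), the round orange lid (491,245) and the white-lidded pans' handles (347,172) and (374,172). By its description the target is the one at (182,197). The blue strip is at (322,173) and the cover at (349,137). The next crop checks this choice.

```bash
python3 - <<'E'
from h import *
c=robot.read_camera("top");im=np.array(c["pixels"])
a=cv2.resize(im[165:255,155:285],None,fx=5,fy=5,interpolation=cv2.INTER_CUBIC)
b=cv2.resize(im[95:195,220:450],(650,283),interpolation=cv2.INTER_CUBIC)
cv2.imwrite("pics/c1.png",cv2.resize(np.vstack([a,b]),None,fx=.8,fy=.8))
hsv=cv2.cvtColor(im,cv2.COLOR_BGR2HSV)
def blob(lo,hi,box,z,n):
    m=np.zeros(im.shape[:2],np.uint8);x0,y0,x1,y1=box
    m[y0:y1,x0:x1]=cv2.inRange(hsv,lo,hi)[y0:y1,x0:x1]
    cs,_=cv2.findContours(m,0,2);k=max(cs,key=cv2.contourArea)
    # rectify to plane, minAreaRect
    P=np.array([onz(c,u,v,z)[:2] for u,v in k[:,0]+0.0],np.float32)
    r=cv2.minAreaRect(P*1000);print(n,np.round(r[0]),np.round(r[1]),round(r[2],1),len(k))
    print(np.round(cv2.boxPoints(r)).tolist())
blob((8,180,150),(20,255,255),(155,165,215,225),.08,"pan")
blob((100,150,80),(125,255,255),(300,150,340,195),.001,"strip")
blob((130,100,60),(155,255,255),(240,170,290,250),.04,"purple")
for n,u,v,z in[("cFL",307.5,160,.061),("cFR",390,162,.061),("cBR",391,114,.061),("cBL",309,113,.061),("tub",239,134,.07),("tin",438,167,.07),("hb",348,180,.03),("hc",374,180,.03),("purpletip",269,247,.03)]: print(n,onz(c,u,v,z).round(3))
E
```

```text
pan [517. 289.] [120.  47.] 28.4 78
[[453.0, 282.0], [475.0, 240.0], [581.0, 297.0], [558.0, 338.0]]
strip [ 608. -109.] [74. 21.] 1.1 13
[[571.0, -99.0], [571.0, -120.0], [645.0, -119.0], [645.0, -97.0]]
purple [497.  51.] [130.  54.] 6.1 32
[[429.0, 71.0], [435.0, 17.0], [564.0, 31.0], [558.0, 85.0]]
cFL [ 0.632 -0.067  0.061]
cFR [ 0.631 -0.307  0.061]
cBR [ 0.776 -0.31   0.061]
cBL [ 0.774 -0.068  0.061]
tub [0.703 0.135 0.07 ]
tin [ 0.618 -0.445  0.07 ]
hb [ 0.58  -0.187  0.03 ]
hc [ 0.582 -0.265  0.03 ]
purpletip [0.378 0.04  0.03 ]
```

View pics/c1.png

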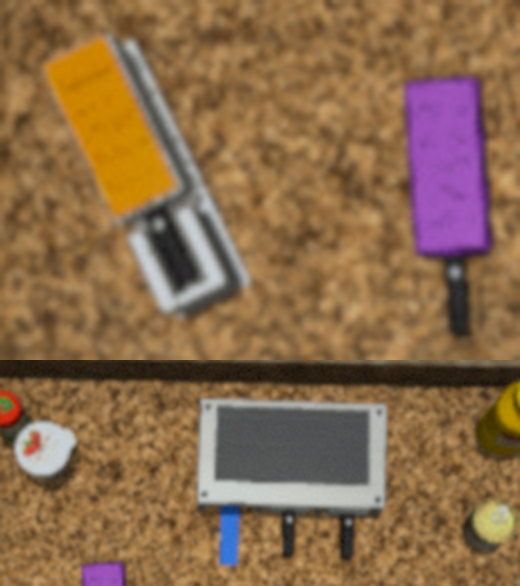

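The crop confirms it: the orange-lidded pan is on the white stand with its handle in the notch, nose pointing up-left, yaw about +28°. The blue strip marks the leftmost lane, and the purple pan stands between the two. I start the approach.

```bash
cat >> h.py <<'E'
def go(x,y,z,yaw):
    s=robot.read_state();M=R.from_rotvec(s["orientation"]).as_matrix()
    d=M.T@(np.array([x,y,z])-s["tool_pos"])*1000
    cur=np.degrees(np.arctan2(M[1,0],M[0,0]));t=cur-yaw
    print("t",round(s["t"],2),"pos",np.round(s["tool_pos"],4),"yaw",round(cur,2),"tilt",np.degrees(np.arccos(-M[2,2])).round(2),"open",round(s["opening"],4),"gf",round(s["gripper_force"],2),"F",np.round(s["force"],1))
    print("delta (now axes) mm",d.round(1),"turn",round(t,2))
E
cat > m.py <<'E'
import sys
from h import *
go(*map(float,sys.argv[1:5]))
E
```

play_rows:
  deltas: [0, 0, -10, -5, 93, 0, 0, -10, -5, 93, 0, 0, -10, -5, 93, 27, -8, 0, 0, 93, 27, -8, 0, 0, 93, 27, -8, 0, 0, 93, 27, -8, 0, 0, 93, 27, -8, 0, 0, 93, 27, -8, 0, 0, 93, 27, -8, 0, 0, 93]

```text
t: 0.98
tool_pos: [0.2789, -0.4436, 0.2174]
orientation: [-3.046, -0.769, 0.0]
force: [1.7, -1.0, 0.3]
opening: 0.093
gripper_force: 0.0
```

```bash
python3 m.py 0.515 0.289 0.22 28.3
```

```text
t 0.98 pos [ 0.2789 -0.4436  0.2174] yaw 28.33 tilt 0.02 open 0.093 gf 0.0 F [ 1.7 -1.   0.3]
delta (now axes) mm [ 555.5 -532.8   -2.3] turn 0.03
```

play_rows:
  deltas: [27, -26, 0, 0, 93, 27, -26, 0, 0, 93, 27, -26, 0, 0, 93, 27, -26, 0, 0, 93, 27, -26, 0, 0, 93, 27, -26, 0, 0, 93, 27, -26, 0, 0, 93, 27, -26, 0, 0, 93, 27, -26, 0, 0, 93, 27, -26, 0, 0, 93]

```text
t: 1.82
tool_pos: [0.3925, -0.086, 0.2177]
orientation: [3.046, 0.769, 0.001]
force: [1.1, -1.4, 0.2]
opening: 0.0928
gripper_force: 0.0
```

play_rows:
  deltas: [27, -26, 0, 0, 93, 27, -26, 0, 0, 93, 27, -26, 0, 0, 93, 27, -26, 0, 0, 93, 27, -26, 0, 0, 93, 27, -26, 0, 0, 93, 27, -26, 0, 0, 93, 25, -22, 0, 0, 93, 13, -13, 0, 0, 93, 0, 0, 0, 0, 93]

```text
t: 2.65
tool_pos: [0.4892, 0.2143, 0.2169]
orientation: [-3.044, -0.774, 0.001]
force: [-0.2, -0.1, 0.8]
opening: 0.0932
gripper_force: 0.0
```

```bash
python3 m.py 0.517 0.289 0.22 28.3; python3 - <<'E'
from h import *
c=robot.read_camera("wrist");cv2.imwrite("pics/w1.png",c["pixels"])
print(c["eye"],c["rotation"],c["mtx"])
print(proj(c,(.517,.289,.08)))
E
```

```text
t 2.65 pos [0.4892 0.2143 0.2169] yaw 28.53 tilt 0.08 open 0.0932 gf 0.0 F [-0.2 -0.1  0.8]
delta (now axes) mm [ 60.1 -52.3  -3.1] turn 0.23
[0.55974004 0.25328237 0.41380874] [-0.26202719  0.15604572 -1.06462421] [[323.9039601    0.         320.74073576]
 [  0.         323.9039601  205.76815352]
 [  0.           0.           1.        ]]
[269.3081563  130.13526826]
```

View pics/w1.png

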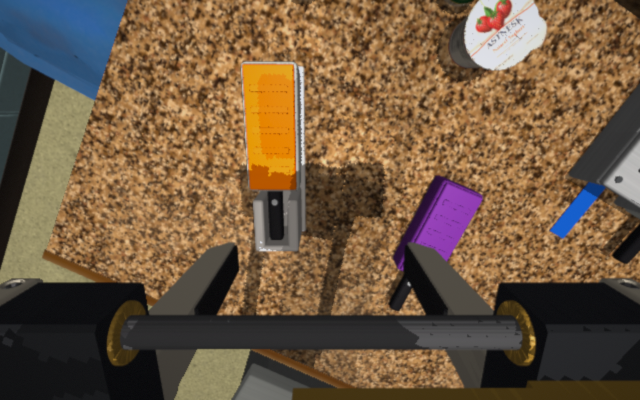

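The wrist view shows the orange lid with corners at about (241,63), (295,63), (297,189) and (248,190), and the handle at (275,215). I refine the pan's pose from these.

```bash
cat > pan.py <<'E'
from h import *
import sys
z=float(sys.argv[1]);n=sys.argv[2]
c=robot.read_camera(n);im=np.array(c["pixels"]);hsv=cv2.cvtColor(im,cv2.COLOR_BGR2HSV)
m=cv2.inRange(hsv,(8,150,90),(25,255,255))
if len(sys.argv)>3:
    x0,y0,x1,y1=map(int,sys.argv[3:7]);k=np.zeros_like(m);k[y0:y1,x0:x1]=m[y0:y1,x0:x1];m=k
m=cv2.morphologyEx(m,cv2.MORPH_CLOSE,np.ones((3,3)))
cs,_=cv2.findContours(m,0,2);k=max(cs,key=cv2.contourArea);print(cv2.boundingRect(k))
P=np.array([onz(c,u,v,z)[:2] for u,v in k[:,0]+0.0],np.float32)*1000
r=cv2.minAreaRect(P);B=cv2.boxPoints(r);e=[B[1]-B[0],B[2]-B[1]];e=max(e,key=np.linalg.norm)
if e[0]<0:e=-e
print("centre",np.round(r[0],1),"size",np.round(r[1],1),"yaw",np.degrees(np.arctan2(e[1],e[0])).round(2))
E
python3 pan.py .08 wrist 220 40 320 200
python3 - <<'E'
from h import *
c=robot.read_camera("wrist")
for u,v in[(241,63),(295,63),(297,189),(248,190)]: print(onz(c,u,v,.08).round(4))
for u,v in[(275,192),(275,237)]: print("handle",onz(c,u,v,.07).round(4))
E
```

```text
(241, 63, 54, 126)
centre [517.5 288.1] size [122.1  49.1] yaw 28.39
[0.56   0.3365 0.08  ]
[0.5845 0.2914 0.08  ]
[0.4759 0.2333 0.08  ]
[0.4502 0.2785 0.08  ]
handle [0.4589 0.2525 0.07  ]
handle [0.4113 0.2291 0.07  ]
```

play_rows:
  deltas: [20, -17, 0, 0, 93, 20, -17, 0, 0, 93, 20, -17, 0, 0, 93, 0, 0, 20, 0, 93, 0, 0, 20, 0, 93, 0, 0, 20, 0, 93, 0, 0, 0, 0, 93, 0, 0, 0, 0, 93]

```text
t: 3.47
tool_pos: [0.517, 0.2827, 0.1569]
orientation: [3.046, 0.767, -0.004]
force: [0.7, -0.4, 0.2]
opening: 0.0931
gripper_force: 0.0
```

```bash
python3 m.py 0.5175 0.2881 0.048 28.4
```

```text
t 3.47 pos [0.517  0.2827 0.1569] yaw 28.26 tilt 0.16 open 0.0931 gf 0.0 F [ 0.7 -0.4  0.2]
delta (now axes) mm [  3.3  -4.5 108.9] turn -0.14
```

play_rows:
  deltas: [3, -4, 15, 0, 93, 0, 0, 25, 0, 93, 0, 0, 25, 0, 93, 0, 0, 20, 0, 93, 0, 0, 15, 0, 93, 0, 0, 9, 0, 93, 0, 0, 0, 0, 93, 0, 0, 0, 0, 93]

```text
t: 4.13
tool_pos: [0.5194, 0.2892, 0.0501]
orientation: [-3.046, -0.768, -0.002]
force: [-0.3, -1.3, 0.6]
opening: 0.0933
gripper_force: 0.0
```

play_rows:
  deltas: [0, 0, 0, 0, 50, 0, 0, 0, 0, 50, 0, 0, 0, 0, 50, 0, 0, 0, 0, 50, 0, 0, 0, 0, 50, 0, 0, 0, 0, 50, 0, 0, 0, 0, 50, 0, 0, 0, 0, 50]
  newtons: 30

```text
t: 4.8
tool_pos: [0.5186, 0.2891, 0.0487]
orientation: [3.046, 0.769, -0.0]
force: [-0.2, -2.3, 1.1]
opening: 0.0504
gripper_force: 1.0
```

```bash
python3 m.py 0.5175 0.2881 0.048 28.4
```

```text
t 4.8 pos [0.5186 0.2891 0.0487] yaw 28.34 tilt 0.01 open 0.0504 gf 1.03 F [-0.2 -2.3  1.1]
delta (now axes) mm [-1.5  0.4  0.7] turn -0.06
```

play_rows:
  deltas: [0, 0, 0, 0, 35, 0, 0, 0, 0, 35, 0, 0, 0, 0, 35, 0, 0, 0, 0, 35, 0, 0, 0, 0, 35]
  newtons: 30

```text
t: 5.22
tool_pos: [0.5187, 0.2908, 0.0499]
orientation: [-3.044, -0.769, -0.002]
force: [-4.0, 4.0, 5.7]
opening: 0.0353
gripper_force: 5.9
```

```bash
python3 - <<'E'
from h import *
c=robot.read_camera("wrist");a=c["pixels"]
b=robot.read_camera("side")["pixels"][110:210,240:380]
cv2.imwrite("pics/w2.png",np.vstack([a[:,:],cv2.resize(b,(280,200)).__class__((200,640,3),dtype=np.uint8)*0+np.pad(cv2.resize(b,(280,200)),((0,0),(0,360),(0,0)))]))
E
```

```text
(no output)
```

View pics/w2.png

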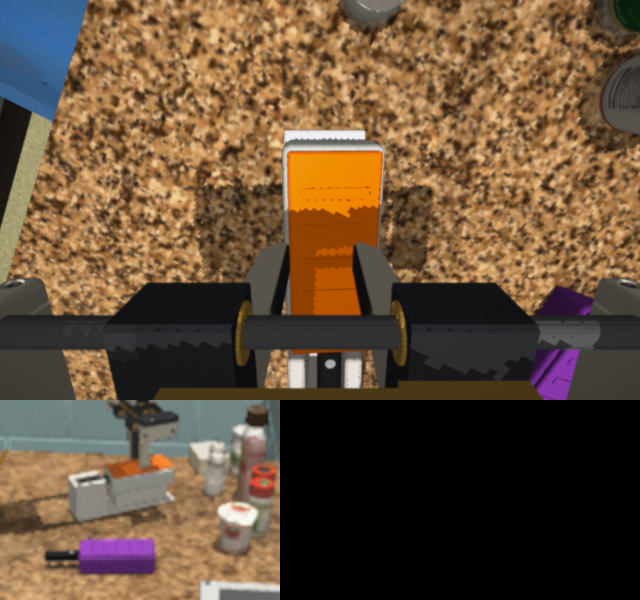

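The wrist view shows the fingers against both long sides of the orange pan, around columns 285 and 370. The opening reading keeps falling while the grip force is still low, so I close further.

play_rows:
  deltas: [0, 0, 0, 0, 10, 0, 0, 0, 0, 10, 0, 0, 0, 0, 10, 0, 0, 0, 0, 10, 0, 0, 0, 0, 10]
  newtons: 30

```text
t: 5.73
tool_pos: [0.5209, 0.2925, 0.0523]
orientation: [-3.042, -0.769, -0.01]
force: [-1.1, 6.9, 13.5]
opening: 0.0121
gripper_force: 25.3
```

```bash
python3 m.py 0.5175 0.2881 0.048 28.4;python3 - <<'E'
from h import *
c=robot.read_camera("wrist");cv2.imwrite("pics/w3.png",c["pixels"][100:400,180:480])
E
```

```text
t 5.73 pos [0.5209 0.2925 0.0523] yaw 28.36 tilt 0.45 open 0.0121 gf 25.35 F [-1.1  6.9 13.5]
delta (now axes) mm [-5.1  2.3  4.3] turn -0.04
```

View pics/w3.png

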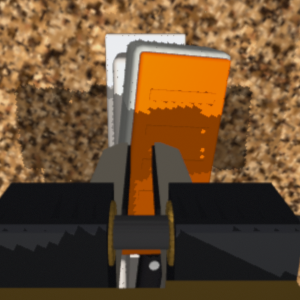

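```bash
python3 - <<'E'
from h import *
c=robot.read_camera("side");t=robot.read_camera("top");s=robot.read_state()
M=R.from_rotvec(s["orientation"]).as_matrix();w=robot.read_camera("wrist")
for y in(-.006,0,.006):
    p=s["tool_pos"]+M@[0,y,0];print(y,"side",proj(c,p).round(1),"top",proj(t,p).round(1),"wrist",proj(w,p).round(1))
a=cv2.resize(c["pixels"][120:185,255:345],None,fx=6,fy=6,interpolation=cv2.INTER_CUBIC)
b=cv2.resize(t["pixels"][165:250,150:225],(int(75*390/85),390),interpolation=cv2.INTER_CUBIC)
o=np.hstack([a,b])[:,:800];cv2.imwrite("pics/s3.png",o);print(o.shape)
E
```

```text
-0.006 side [308.9 147.3] top [181.2 196.6] wrist [312.4 237.7]
0 side [309.5 147.9] top [183.1 195.7] wrist [321.6 237.7]
0.006 side [310.2 148.6] top [185.  194.8] wrist [330.8 237.7]
(390, 800, 3)
```

View pics/s3.png

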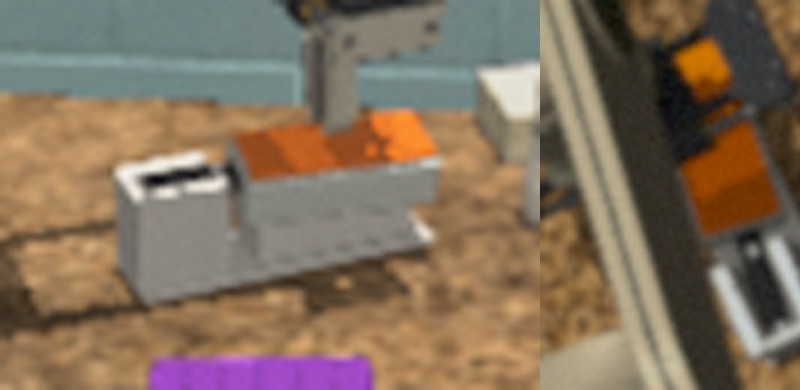

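The fingertip stands on the lid at side-crop (340,128), though the reported TCP is 30 mm below the lid. So the visible finger ends seem to sit about 30 mm above the reported TCP. The pan has been pushed roughly 20 mm sideways. I unload, open, lift and re-measure.

play_rows:
  deltas: [0, 0, -4, 0, 14, 0, 0, -4, 0, 20, 0, 0, -4, 0, 30, 0, 0, -10, 0, 50, 0, 0, -20, 0, 93, 0, 0, -20, 0, 93, 0, 0, -20, 0, 93, 0, 0, -20, 0, 93, 0, 0, 0, 0, 93, 0, 0, 0, 0, 93]

```text
t: 6.77
tool_pos: [0.5196, 0.2895, 0.1525]
orientation: [-3.046, -0.768, -0.005]
force: [0.4, 0.4, -0.6]
opening: 0.0684
gripper_force: 0.0
```

```bash
python3 m.py 0.5175 0.2881 0.15 28.4;python3 - <<'E'
from h import *
c=robot.read_camera("wrist");s=robot.read_state();M=R.from_rotvec(s["orientation"]).as_matrix()
for z in(0,-.02,-.03,-.04):
    print(z,[proj(c,s["tool_pos"]+M@[.0075,y,z]).round(0).tolist() for y in(-.0465,.0465)])
cv2.imwrite("pics/w4.png",np.vstack([c["pixels"],cv2.resize(robot.read_camera("side")["pixels"][110:190,200:400],(500,200)) if 0 else np.pad(cv2.resize(robot.read_camera("side")["pixels"][110:190,200:400],(500,200)),((0,0),(0,140),(0,0)))]))
E
python3 pan.py .08 wrist
```

```text
t 6.77 pos [0.5196 0.2895 0.1525] yaw 28.32 tilt 0.17 open 0.0684 gf 0.0 F [ 0.4  0.4 -0.6]
delta (now axes) mm [-2.5  0.2  2.5] turn -0.08
0 [[250.0, 227.0], [393.0, 227.0]]
-0.02 [[243.0, 239.0], [400.0, 239.0]]
-0.03 [[239.0, 246.0], [404.0, 246.0]]
-0.04 [[235.0, 253.0], [409.0, 253.0]]
(298, 131, 73, 143)
centre [522.5 280.6] size [123.   49.1] yaw 22.07
```

View pics/w4.png

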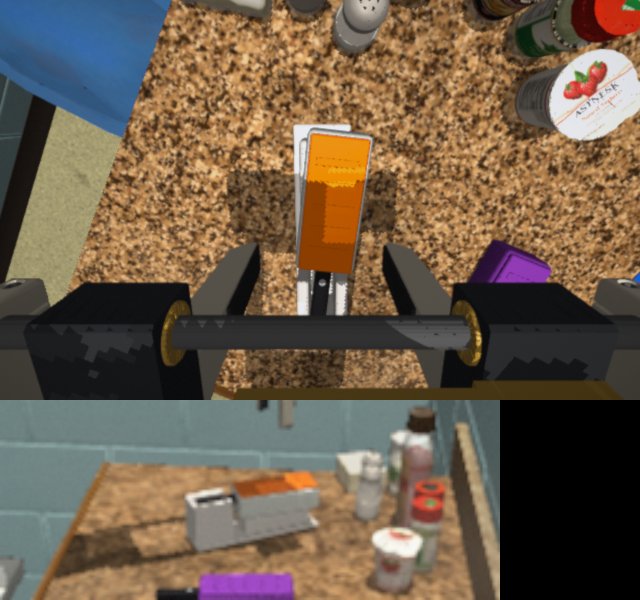

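The pan is still flat on the stand, yawed to 22°, with its lid centre at (335,200) in the wrist view. Measured against the calibration, the finger ends at (250,243) and (393,243) sit about 28 mm behind the reported TCP. I allow for that and grip again 28 mm lower.

play_rows:
  deltas: [-2, 9, 0, 0, 93, 0, 0, 20, 6, 93, 0, 0, 20, 0, 93, 0, 0, 20, 0, 93, 0, 0, 0, 0, 93, 0, 0, 0, 0, 93, 0, 0, 0, 0, 93]

```text
t: 7.5
tool_pos: [0.5213, 0.2801, 0.0913]
orientation: [3.082, 0.608, 0.0]
force: [-0.1, -0.1, 0.5]
opening: 0.0929
gripper_force: 0.0
```

```bash
python3 m.py 0.5225 0.2806 0.018 22.1
```

```text
t 7.5 pos [0.5213 0.2801 0.0913] yaw 22.33 tilt 0.0 open 0.0929 gf 0.0 F [-0.1 -0.1  0.5]
delta (now axes) mm [ 1.3 -0.  73.3] turn 0.23
```

play_rows:
  deltas: [0, 0, 15, 0, 93, 0, 0, 20, 0, 93, 0, 0, 15, 0, 93, 0, 0, 15, 0, 93, 0, 0, 8, 0, 93, 0, 0, 0, 0, 93, 0, 0, 0, 0, 93]

```text
t: 8.08
tool_pos: [0.5216, 0.2805, 0.0187]
orientation: [-3.082, -0.609, -0.001]
force: [0.1, -0.0, 1.0]
opening: 0.0929
gripper_force: 0.0
```

play_rows:
  deltas: [0, 0, 0, 0, 48, 0, 0, 0, 0, 48, 0, 0, 0, 0, 48, 0, 0, 0, 0, 48, 0, 0, 0, 0, 48, 0, 0, 0, 0, 48, 0, 0, 0, 0, 48]
  newtons: 30

```text
t: 8.67
tool_pos: [0.5213, 0.2803, 0.018]
orientation: [3.082, 0.609, 0.001]
force: [-0.2, -1.5, 1.1]
opening: 0.0556
gripper_force: 30.0
```

Held at 55.6 mm with 30 N, which matches the body width. Now I lift.

play_rows:
  deltas: [0, 0, -5, 0, 48, 0, 0, -10, 0, 48, 0, 0, -15, 0, 48, 0, 0, -15, 0, 48, 0, 0, -15, 0, 48, 0, 0, -10, 0, 48, 0, 0, 0, 0, 48, 0, 0, 0, 0, 48]

```text
t: 9.33
tool_pos: [0.5214, 0.2806, 0.0883]
orientation: [-3.082, -0.608, -0.002]
force: [-0.2, 0.2, -5.9]
opening: 0.0559
gripper_force: 30.0
```

```bash
python3 m.py 0.49 -0.11 0.088 0.3; python3 pan.py .15 wrist; python3 pan.py .15 top 140 160 240 230
```

```text
t 9.33 pos [0.5214 0.2806 0.0883] yaw 22.34 tilt 0.07 open 0.0559 gf 30.0 F [-0.2  0.2 -5.9]
delta (now axes) mm [-177.5  349.3    0. ] turn 22.04
(263, 153, 117, 162)
centre [543.5 290.4] size [77.5 49. ] yaw 22.32
(180, 196, 14, 17)
centre [488.8 256.9] size [44.7 28.7] yaw 21.33
```

play_rows:
  deltas: [-10, 20, 0, 0, 48, -14, 27, 0, 0, 48, -14, 27, 0, 0, 48, -14, 27, 0, 0, 48, -14, 27, 0, 0, 48, -14, 27, 0, 0, 48, -14, 27, 0, 0, 48, -14, 27, 0, 0, 48, -14, 27, 0, 0, 48, -14, 27, 0, 0, 48]

```text
t: 10.27
tool_pos: [0.4939, -0.0158, 0.0865]
orientation: [-3.081, -0.609, 0.003]
force: [1.1, -0.1, -4.7]
opening: 0.056
gripper_force: 30.0
```

play_rows:
  deltas: [-14, 27, 0, 0, 48, -14, 27, 0, 0, 48, -8, 15, 0, 0, 48, -4, 8, 0, 4, 48, 0, 0, 0, 5, 48, 0, 0, 0, 5, 48, 0, 0, 0, 5, 48, 0, 0, 0, 3, 48, 0, 0, 0, 0, 48, 0, 0, 0, 0, 48]

```text
t: 11.1
tool_pos: [0.4867, -0.1008, 0.0867]
orientation: [-3.141, -0.012, 0.003]
force: [0.6, 0.2, -4.6]
opening: 0.0562
gripper_force: 30.0
```

```bash
python3 m.py 0.49 -0.11 0.018 0.3; python3 - <<'E'
from h import *
c=robot.read_camera("wrist");im=c["pixels"]
hsv=cv2.cvtColor(im,cv2.COLOR_BGR2HSV)
m=cv2.inRange(hsv,(100,140,60),(125,255,255));m[200:]=0;m[:,:200]=0
cs,_=cv2.findContours(m,0,2);k=max(cs,key=cv2.contourArea)
P=np.array([onz(c,u,v,.001)[:2] for u,v in k[:,0]+0.0],np.float32)*1000
r=cv2.minAreaRect(P);print(np.round(r[0],1),np.round(r[1],1),r[2],np.round(cv2.boxPoints(r),1).tolist())
cv2.imwrite("pics/w5.png",im)
E
```

```text
t 11.1 pos [ 0.4867 -0.1008  0.0867] yaw 0.44 tilt 0.1 open 0.0562 gf 30.0 F [ 0.6  0.2 -4.6]
delta (now axes) mm [ 3.3  9.3 68.7] turn 0.14
[ 608.1 -108. ] [77.6 24.1] 0.26925039291381836 [[569.2999877929688, -96.0999984741211], [569.4000244140625, -120.30000305175781], [646.9000244140625, -119.9000015258789], [646.7999877929688, -95.80000305175781]]
```

View pics/w5.png

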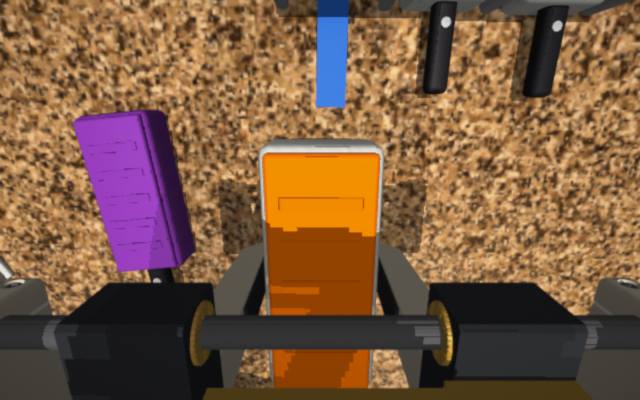

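The wrist view shows the blue strip at columns 317–347 with its front end at row 107, and the held pan is level and straight at columns 262–382. The lane's y is −0.108 m and its yaw 0.3°. I shift 7 mm sideways and lower the pan.

play_rows:
  deltas: [0, 7, 10, 0, 48, 0, 0, 20, 0, 48, 0, 0, 20, 0, 48, 0, 0, 20, 0, 48, 0, 0, 15, 0, 48, 0, 0, 10, 0, 48, 0, 0, 5, 0, 48, 0, 0, 0, 0, 48, 0, 0, 0, 0, 48]

```text
t: 11.9
tool_pos: [0.4878, -0.1082, -0.012]
orientation: [3.142, 0.01, 0.0]
force: [0.7, -0.0, -4.6]
opening: 0.0557
gripper_force: 30.0
```

```bash
python3 m.py 0.487 -0.108 -0.022 0.3
```

```text
t 11.9 pos [ 0.4878 -0.1082 -0.012 ] yaw 0.35 tilt 0.01 open 0.0557 gf 30.0 F [ 0.7 -0.  -4.6]
delta (now axes) mm [-0.8 -0.2 10. ] turn 0.05
```

play_rows:
  deltas: [0, 0, 3, 0, 48, 0, 0, 3, 0, 48, 0, 0, 2, 0, 48, 0, 0, 1, 0, 48, 0, 0, 0, 0, 48, 0, 0, 0, 0, 48]

```text
t: 12.4
tool_pos: [0.4876, -0.108, -0.0212]
orientation: [-3.142, -0.009, -0.0]
force: [-0.3, 0.4, -5.5]
opening: 0.0559
gripper_force: 30.0
```

play_rows:
  deltas: [0, 0, 1, 0, 48, 0, 0, 0, 0, 48, 0, 0, 1, 0, 48, 0, 0, 0, 0, 48]

```text
t: 12.73
tool_pos: [0.4879, -0.1081, -0.0221]
orientation: [3.141, 0.009, 0.0]
force: [-5.2, 2.1, 7.6]
opening: 0.0562
gripper_force: 30.0
```

Contact with the worktop. I release the pan and rise.

play_rows:
  deltas: [0, 0, 0, 0, 60, 0, 0, 0, 0, 75, 0, 0, 0, 0, 90, 0, 0, 0, 0, 90, 0, 0, 0, 0, 90, 0, 0, -20, 0, 90, 0, 0, -30, 0, 90, 0, 0, -30, 0, 90, 0, 0, 0, 0, 90, 0, 0, 0, 0, 90]

```text
t: 13.57
tool_pos: [0.4896, -0.1087, 0.0591]
orientation: [3.14, 0.009, 0.007]
force: [-0.2, -0.3, -0.8]
opening: 0.0901
gripper_force: 0.0
```

```bash
python3 pan.py .04 top 220 150 360 300; python3 - <<'E'
from h import *
print(proj(robot.read_camera("top"),(.49,-.108,.04)))
E
python3 m.py 0.393 -0.108 0.05 0.3
```

```text
(312, 216, 18, 16)
centre [ 449.3 -108.3] size [43.6 49.5] yaw -88.83
[320.677749   209.54517996]
t 13.67 pos [ 0.4871 -0.1078  0.056 ] yaw 0.34 tilt 0.05 open 0.0895 gf 0.0 F [-0.8  0.3  0. ]
delta (now axes) mm [-94.1  -0.4   6.1] turn 0.04
```

play_rows:
  deltas: [-15, 0, -3, 0, 60, -20, 0, 0, 0, 60, -20, 0, 0, 0, 60, -20, 0, 0, 0, 60, -13, 0, 0, 0, 60, -5, 0, 0, 0, 60, 0, 0, 0, 0, 60, 0, 0, 0, 0, 60]

```text
t: 14.33
tool_pos: [0.3945, -0.1085, 0.0592]
orientation: [-3.141, -0.009, 0.001]
force: [0.2, -0.3, 0.3]
opening: 0.0595
gripper_force: 0.0
```

```bash
python3 m.py 0.394 -0.108 0 0.3;  python3 pan.py .04 wrist; python3 - <<'E'
from h import *
c=robot.read_camera("wrist");cv2.imwrite("pics/w6.png",c["pixels"])
print(proj(c,(.394,-.108,.03)),proj(c,(.489,-.108,.04)))
E
```

```text
t 14.33 pos [ 0.3945 -0.1085  0.0592] yaw 0.32 tilt 0.03 open 0.0595 gf 0.0 F [ 0.2 -0.3  0.3]
delta (now axes) mm [-0.5 -0.4 59.2] turn 0.02
(280, 0, 83, 183)
centre [ 481.5 -107.3] size [108.8  49. ] yaw 0.33
[321.14781081 223.27624705] [322.13992691  86.00821721]
```

play_rows:
  deltas: [0, 0, 20, 0, 60, 0, 0, 20, 0, 60, 0, 0, 20, 0, 60, 0, 0, 12, 0, 60, 0, 0, 5, 0, 60, 0, 0, 0, 0, 60, 0, 0, 0, 0, 60]

```text
t: 15.02
tool_pos: [0.395, -0.1086, -0.017]
orientation: [-3.141, -0.01, 0.0]
force: [-0.2, 0.1, -0.3]
opening: 0.0599
gripper_force: 0.0
```

play_rows:
  deltas: [0, 0, 2, 0, 40, 0, 0, 0, 0, 30, 0, 0, 0, 0, 20, 0, 0, 0, 0, 10, 0, 0, 0, 0, 10, 0, 0, 0, 0, 10, 0, 0, 0, 0, 10]
  newtons: 30

```text
t: 15.6
tool_pos: [0.3947, -0.1086, -0.0191]
orientation: [3.141, 0.009, 0.0]
force: [-0.3, 0.0, -0.4]
opening: 0.0181
gripper_force: 0.0
```

```bash
python3 m.py 0.609 -0.108 -0.021 0.3;  python3 pan.py .04 wrist
```

```text
t 15.6 pos [ 0.3947 -0.1086 -0.0191] yaw 0.34 tilt 0.02 open 0.0181 gf 0.0 F [-0.3  0.  -0.4]
delta (now axes) mm [214.3   0.7   1.9] turn 0.04
(256, 0, 131, 221)
centre [ 470.4 -107.3] size [86.9 49. ] yaw 0.3
```

play_rows:
  deltas: [0, 0, 0, 0, 5, 0, 0, 0, 0, 5, 0, 0, 0, 0, 5, 0, 0, 0, 0, 5, 0, 0, 0, 0, 5]
  newtons: 30

```text
t: 16.07
tool_pos: [0.3946, -0.1086, -0.0192]
orientation: [3.141, 0.009, 0.0]
force: [-0.6, -0.8, 2.2]
opening: 0.0158
gripper_force: 30.0
```

play_rows:
  deltas: [3, 0, 0, 0, 5, 6, 0, 0, 0, 5, 8, 0, 0, 0, 5, 8, 0, 0, 0, 5, 8, 0, 0, 0, 5, 8, 0, 0, 0, 5, 8, 0, 0, 0, 5, 4, 0, 0, 0, 5, 0, 0, 0, 0, 5, 0, 0, 0, 0, 5]

```text
t: 16.9
tool_pos: [0.4481, -0.1083, -0.0191]
orientation: [3.141, 0.009, 0.001]
force: [0.8, -0.1, 2.8]
opening: 0.0157
gripper_force: 30.0
```

```bash
python3 m.py 0.609 -0.108 -0.021 0.3;  python3 pan.py .04 wrist;python3 - <<'E'
from h import *
c=robot.read_camera("wrist");im=c["pixels"];cv2.imwrite("pics/w7.png",im)
E
```

```text
t 16.9 pos [ 0.4481 -0.1083 -0.0191] yaw 0.34 tilt 0.05 open 0.0157 gf 30.0 F [ 0.8 -0.1  2.8]
delta (now axes) mm [160.9   0.6   2. ] turn 0.04
(256, 0, 131, 221)
centre [ 523.8 -107. ] size [86.9 49. ] yaw 0.34
```

View pics/w7.png

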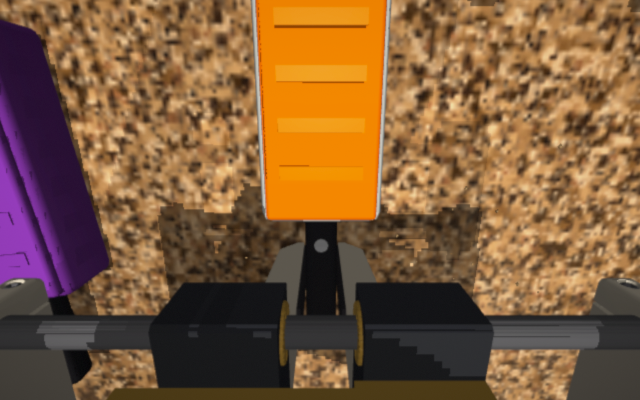

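The handle is held between the fingers at (320,245), and the pan slides straight. I've now used my ten pictures, so from here I go by numbers. I push on with a 1.5 mm correction in y.

play_rows:
  deltas: [5, 1.5, 0, 0, 5, 8, 0, 0, 0, 5, 8, 0, 0, 0, 5, 8, 0, 0, 0, 5, 8, 0, 0, 0, 5, 8, 0, 0, 0, 5, 8, 0, 0, 0, 5, 4, 0, 0, 0, 5, 0, 0, 0, 0, 5]

```text
t: 17.75
tool_pos: [0.5047, -0.1095, -0.0191]
orientation: [-3.142, -0.009, 0.001]
force: [-1.8, 0.5, 4.9]
opening: 0.0157
gripper_force: 30.0
```

```bash
python3 m.py 0.609 -0.108 -0.021 0.3;  python3 pan.py .04 wrist
```

```text
t 17.75 pos [ 0.5047 -0.1095 -0.0191] yaw 0.34 tilt 0.03 open 0.0157 gf 30.0 F [-1.8  0.5  4.9]
delta (now axes) mm [104.3  -0.8   1.8] turn 0.04
(256, 0, 131, 221)
centre [ 580.4 -108.1] size [86.8 49. ] yaw 0.34
```

Nose inside the lane (origin x about 0.599). Continuing.

play_rows:
  deltas: [5, 0, 0, 0, 5, 8, 0, 0, 0, 5, 8, 0, 0, 0, 5, 8, 0, 0, 0, 5, 8, 0, 0, 0, 5, 8, 0, 0, 0, 5, 8, 0, 0, 0, 5, 8, 0, 0, 0, 5, 4, 0, 0, 0, 5, 0, 0, 0, 0, 5]

```text
t: 18.63
tool_pos: [0.5697, -0.1091, -0.0191]
orientation: [3.142, 0.009, -0.001]
force: [-1.6, 0.4, 5.8]
opening: 0.0159
gripper_force: 30.0
```

play_rows:
  deltas: [4, 0, 0, 0, 5, 4, 0, 0, 0, 5, 4, 0, 0, 0, 5, 4, 0, 0, 0, 5, 4, 0, 0, 0, 5, 0, 0, 0, 0, 5]

```text
t: 19.13
tool_pos: [0.5893, -0.109, -0.0191]
orientation: [-3.142, -0.009, 0.001]
force: [-3.9, 0.2, 7.1]
opening: 0.0155
gripper_force: 30.0
```

```bash
python3 m.py 0.609 -0.108 -0.021 0.3
```

```text
t 19.13 pos [ 0.5893 -0.109  -0.0191] yaw 0.34 tilt 0.05 open 0.0155 gf 30.0 F [-3.9  0.2  7.1]
delta (now axes) mm [19.7 -0.9  1.9] turn 0.04
```

play_rows:
  deltas: [3, 0, 0, 0, 5, 3, 0, 0, 0, 5, 3, 0, 0, 0, 5, 0, 0, 0, 0, 5]

```text
t: 19.47
tool_pos: [0.598, -0.1089, -0.0191]
orientation: [-3.141, -0.009, 0.002]
force: [-4.7, -0.0, 6.0]
opening: 0.0156
gripper_force: 30.0
```

play_rows:
  deltas: [2, 0, 0, 0, 5, 2, 0, 0, 0, 5, 0, 0, 0, 0, 5]

```text
t: 19.72
tool_pos: [0.6017, -0.1089, -0.0191]
orientation: [-3.141, -0.009, 0.002]
force: [-5.8, -0.3, 7.2]
opening: 0.0157
gripper_force: 30.0
```

play_rows:
  deltas: [2, 0, 0, 0, 5, 2, 0, 0, 0, 5, 0, 0, 0, 0, 5]

```text
t: 19.97
tool_pos: [0.6056, -0.1089, -0.0191]
orientation: [-3.141, -0.009, 0.003]
force: [-5.6, -0.5, 8.3]
opening: 0.0157
gripper_force: 30.0
```

play_rows:
  deltas: [2, 0, 0, 0, 5, 1, 0, 0, 0, 5, 0, 0, 0, 0, 5]

```text
t: 20.22
tool_pos: [0.6085, -0.1089, -0.0191]
orientation: [-3.141, -0.009, 0.003]
force: [-7.2, -0.4, 9.4]
opening: 0.0158
gripper_force: 30.0
```

play_rows:
  deltas: [2, 0, 0, 0, 5, 1, 0, 0, 0, 5, 0, 0, 0, 0, 5]

```text
t: 20.47
tool_pos: [0.6104, -0.1088, -0.0191]
orientation: [-3.141, -0.009, 0.007]
force: [-12.4, 0.6, 13.0]
opening: 0.0155
gripper_force: 30.0
```

play_rows:
  deltas: [2, 0, 0, 0, 5, 0, 0, 0, 0, 5]

```text
t: 20.63
tool_pos: [0.6106, -0.1088, -0.0193]
orientation: [-3.141, -0.009, 0.012]
force: [-22.0, 0.0, 21.2]
opening: 0.0159
gripper_force: 30.0
```

The pan is against the back stop: the force rose to 22 N while the motion stopped at an origin x of about 0.705. I ease off, release a little and rise.

play_rows:
  deltas: [-1.5, 0, 0, 0, 5, 0, 0, 0, 0, 20, 0, 0, 0, 0, 36, 0, 0, 0, 0, 36, 0, 0, 0, 0, 36, 0, 0, -15, 0, 36, 0, 0, -25, 0, 36, 0, 0, -25, 0, 36, 0, 0, -25, 0, 36, 0, 0, 0, 0, 36]

```text
t: 21.47
tool_pos: [0.617, -0.1097, 0.0771]
orientation: [3.139, 0.009, 0.014]
force: [1.1, -0.8, 1.1]
opening: 0.036
gripper_force: 0.0
```

play_rows:
  deltas: [-25, 0, -20, 0, 36, -30, 0, -20, 0, 36, -30, 0, 0, 0, 36, -30, 0, 0, 0, 36, -30, 0, 0, 0, 36, -15, 0, 0, 0, 36, 0, 0, 0, 0, 36, 0, 0, 0, 0, 36]

```text
t: 22.13
tool_pos: [0.4533, -0.1098, 0.1109]
orientation: [3.141, 0.008, 0.002]
force: [1.0, 0.2, 0.3]
opening: 0.0361
gripper_force: 0.0
```

```bash
python3 m.py 0.45 -0.108 0.1 0.3; python3 - <<'E'
from h import *
c=robot.read_camera("wrist");im=c["pixels"]
# handle tips (black) on top plane z=.03, expected pan handle end x=.58
g=cv2.cvtColor(im,cv2.COLOR_BGR2GRAY);m=cv2.inRange(g,0,45);m[int(proj(c,(.54,-.1,.03))[1]):]=0
m=cv2.morphologyEx(m,cv2.MORPH_OPEN,np.ones((5,5)))
n,l,st,ce=cv2.connectedComponentsWithStats(m)
for i in range(1,n):
    if st[i,4]>150:
        x,y,w,h,a=st[i];print(st[i],"tip",onz(c,x+w/2,y+h,.03).round(4),"mid",onz(c,*ce[i],.03).round(4))
hsv=cv2.cvtColor(im,cv2.COLOR_BGR2HSV)
print("blue strip px",int((cv2.inRange(hsv,(100,140,60),(125,255,255))[:200,200:450]>0).sum()))
t=robot.read_camera("top");g=cv2.cvtColor(t["pixels"],cv2.COLOR_BGR2GRAY)
print(g[165:190:2,312:384:2].min(0))
for nm,p in(("h",(.58,-.109,.03)),):print(proj(t,p))
E
```

```text
t 22.13 pos [ 0.4533 -0.1098  0.1109] yaw 0.31 tilt 0.07 open 0.0361 gf 0.0 F [1.  0.2 0.3]
delta (now axes) mm [-3.3 -1.8 10.9] turn 0.01
[406   0  18  52 450] tip [ 0.5769 -0.1823  0.03  ] mid [ 0.5941 -0.1783  0.03  ]
[424   0   8  36 229] tip [ 0.5883 -0.1914  0.03  ] mid [ 0.6023 -0.1891  0.03  ]
[ 501    0   33   55 1300] tip [ 0.5752 -0.2632  0.03  ] mid [ 0.5958 -0.2588  0.03  ]
[146  70  21  30 444] tip [0.54   0.0254 0.03  ] mid [0.5514 0.0244 0.03  ]
blue strip px 930
[ 71  68  73  76  35  32  53  89  82  89  80  78  81  81  84  95  76  32
  38  62  94 102  81  98  95  90  72  93  90  46  34  38  57  94  84  89]
[321.54758459 179.62069103]
```

```bash
python3 - <<'E'
from h import *
t=robot.read_camera("top");im=t["pixels"].astype(int);g=im.max(2)
for nm,cs in(("pan",range(319,324)),("b",range(345,350)),("c",range(371,377))):
    col=g[160:192,list(cs)].mean(1).astype(int);print(nm,col.tolist())
w=robot.read_camera("wrist");g=w["pixels"].max(2);print(g[0:80:3,312:330].mean(1).astype(int).tolist())
for x in(.575,.58,.585):print(x,proj(w,(x,-.109,.03)).round(0))
E
```

```text
pan [75, 47, 46, 76, 100, 95, 71, 53, 50, 47, 51, 48, 48, 49, 49, 48, 50, 50, 52, 72, 95, 112, 123, 132, 138, 145, 150, 155, 159, 165, 167, 170]
b [91, 60, 44, 53, 83, 99, 84, 55, 44, 43, 44, 43, 45, 49, 52, 53, 55, 56, 58, 55, 55, 67, 96, 126, 136, 137, 146, 145, 126, 106, 106, 113]
c [126, 96, 74, 50, 48, 70, 86, 81, 60, 48, 44, 44, 45, 47, 50, 51, 52, 56, 53, 53, 56, 58, 73, 91, 110, 118, 119, 120, 119, 120, 122, 128]
[41, 42, 42, 43, 43, 44, 44, 45, 46, 46, 47, 48, 48, 49, 49, 37, 30, 59, 127, 162, 232, 234, 234, 153, 142, 162, 163]
0.575 [322.  55.]
0.58 [322.  48.]
0.585 [322.  41.]
```

The pan's handle end lines up with the two white pans' handles to within about 1 px, so it is home. Handing in.

```bash
python3 -c "
from plant import robot
print(robot.close_job())"
```

```text
the job is handed in; nothing more can be done
None
```

The job is handed in, with no verdict returned: the orange-lidded pan is home against the back stop in the blue-marked lane, handle outwards; the first grip missed and pushed it about 9 mm sideways on the stand, and I did not re-measure the tub and tin, which the arm never went near.

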